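# Tip a plant stake out of its tube and tuck it under the holder's arm

## Robot

A 6-joint arm with a two-finger parallel gripper is mounted at the origin on the work surface. World frame = base frame: x ahead of the robot, y to its left, z up, the work surface at z = 0. Lengths are in m, angles in degrees, forces in N, time in s.
With the tool pointing down it reaches from about 0.375 to 0.9 m from the base axis. Payload 3.1 kg.
Tool frame: the origin (TCP) lies between the finger pads; the fingertips stand 22 mm ahead of it and the grasp point (between the pads) lies 3 mm ahead of it (bot.tip_extent is the distance from the TCP to the fingertips, in m); y points along the fingers, z is the direction in which the jaws open and shut, and the axes are right-handed (so a half turn about y gives the same grasp; the last joint's range is limited). The gripper opens to 87 mm and grips with 3 to 60 N. Pads are 19 mm wide; open, the fingers measure 117 mm over their backs; the gripper's body (75 mm by 190 mm) begins 51 mm behind the grasp point.
Start: joints at [63.684, 30.224, 82.088, -0, 67.689, -10.227], TCP at [0.173, 0.601, 0.245] pointing down, gripper open.
Joint ranges: [-176.69, 176.69], [-43.24, 126.21], [12.49, 139.97], [-82, 262], [0, 151.66], [-163.58, 163.58]. Speed limits (degrees/s): [159.86, 159.86, 180, 180, 180, 180].

## Interface

Orientations are given as a 3x3 rotation matrix whose columns are the frame's x, y, z axes.
In Python, from rig import bot, eyes, models gives the robot as it stands. The module is installed in compiled form; this text tells all that it offers.
- The arm moves only by the tool arm_command, never from a script. Its arguments are lists of equal length, an entry for each row: "translation": the shift along the tool's x, y, z each as a share of 0.08 m, from -1 to 1, a list of three; "rotation": the turn, a rotation vector about the tool's x, y, z each as a share of 60 degrees, from -1 to 1, a list of three; "grip": the closure, from -1 (fully open) to 1 (shut), so that 0 is half open. In form: {"translation": [[x, y, z], ...], "rotation": [[rx, ry, rz], ...], "grip": [grip, ...]}. A call has 1 to 5 rows; each row is the pose to reach, as a shift and turn from the pose commanded when the call began, along the tool's axes at that moment; what a row does not reach only later rows make up. A row lasts 1/10 s, in which the tool goes at most 50 mm and 8.59 degrees, less where a joint would pass 70% of its speed; a pose out of reach is approached as far as the arm can. A call with a number of a shift or a turn outside -1 to 1 is refused whole. A call with a gripper value outside its range is refused whole. The fingers move at their own pace and stop on an object; the grip force is fixed at half the most. Time passes only in rows, so rows that repeat a pose let the fingers close. It gives the time, the measured TCP pose, the force and the opening at its end, in the units of the state.
- bot.read_state(): the state, without advancing time (a new reading comes with each control period).
- eyes.capture(name): name is "side" or "top" or "wrist"; returns a dict with "image" (384x512x3 uint8, blue, green, red), "mtx" (3x3 intrinsics, pixels), "rvec" (rotation vector, rad) and "tvec" (3), from world to camera coordinates, as OpenCV has them; the wrist camera has in their place "hand_eye" (4x4, takes a point from camera to tool coordinates, whose origin is the TCP and whose axes are the tool frame's). Camera axes: x right, y down, z forward; pixel columns grow to the right and rows downward; lengths in m; the calibration is good to about 2 mm. A picture is of the moment at which its call begins: read the wrist's pose just before it. There is no depth.
- bot.hand_in(): hands the job in, once; it reports no verdict.
Trained networks look in the newest picture that a camera, given by its name, has taken for a name from the list of things; names that differ only in an ending like _2 or _b are one class to them, and where a whole thing is asked for, a point or a joint stands for the part that bears it (a point fixed in the world has none). Each returns a list of dicts, best first, with "conf" (0 to 1); they miss things now and then, are a little off and sometimes report something else, mostly with a low value. They report only what shows in the picture. A call takes as long as a camera call. They do not tell look-alikes from the thing itself.
- models.recognise(camera, thing): "extent" ([left, top, right, bottom] as shares, 0 to 1, of the picture: columns of its width, rows of its height, round what is visible of it).
- models.spot_point(camera, thing): "point" ([column, row] as shares, 0 to 1, of the picture: columns of its width, rows of its height: a listed point, or the origin of a listed thing).
The state is a dict: "time_s": time; "joint_positions": joint angles; "qvel": joint speeds; "tau": joint torques, N m; "position": TCP position; "tcp_rot": TCP orientation; "force": force on the tool from outside, world axes, zero at the start; "moment": the same for the moment, N m; "opening": opening from 0.0 (shut) to 1.0 (fully open).
Only numpy, scipy, OpenCV 4.12 (cv2) and the standard library are available. Lean on these libraries where they do the work, as an engineer would, in place of code of your own. Each camera call takes 0.05 s, during which the arm holds its last target. There are 200 camera calls.

## Task

A flat wooden plant stake sits down inside the long clear tube. Tip the tube mouth-down so the stake slides part-way out, lay the tube down flat, then take the stake by the end that sticks out and draw it from the tube. Tuck it point first, flat and straight, under the weighted arm of the plaque holder on top of the plaques, with the point well past the arm's bar, and leave it there with the empty tube lying on the table, without shifting the plaques or disturbing anything else.

Things in the scene. Friction and masses are not known exactly. Their poses are not given: they have to be found in the camera images.
- tube: Long square tube, clear plastic, grey cap at one end, thin grey band at the mouth: 200 mm long, 38 x 38 mm outside, walls 3 mm, inside 32 x 32 mm, about 150 g, loose, lying on the table, the stake inside. Origin: middle of its underside; +x along it to the closed (capped) end, -x to the open mouth, z up as it lies at the start. The short tube lies across in front of its mouth.
- tube_mouth (a point): Centre of the long tube's open mouth: 100 mm from the tube's origin towards -x, 19 mm above its underside. Axes as the tube.
- tube_mid (a point): Centre of the long tube, 19 mm above the origin. Axes as the tube.
- stake: Flat planed-wood stake 170 x 24 x 9 mm, 30 g, loose; starts on the tube's floor, blunt head 10 to 25 mm inside the mouth, point at the closed end. Origin: middle of its underside; +x to the point (last 40 mm taper to 8 mm wide), -x to the head. It begins to slide when the tube is tipped 15 to 24 degrees, then runs out fast until stopped, e.g. by the table top; it stays put once the tube is level.
- stake_head (a point): Middle of the stake's blunt end, 85 mm from its origin towards -x, half-way up its thickness. Axes as the stake.
- stake_tip (a point): Middle of the stake's pointed end, 85 mm from its origin towards +x, half-way up its thickness. Axes as the stake.
- holder: Plaque holder, dark steel, fixed: base plate 135 (x) x 120 (y) x 5 mm, side guides 14 mm high, 43 mm either side of the middle; back wall 20 mm high, its face 57 mm behind the origin; open at the front. Origin: middle of its underside; +x from the open front to the back. Two stacked plaques lie in it, their top 17 mm above the table, from x = -65 to +55 mm, 84 mm wide.
- holder_front (a point): Middle of the holder's open front edge at the height of the plaques' top: 67.5 mm from the holder's origin towards -x, 17 mm up. Axes as the holder.
- holder_bar (a point): Middle of the underside of the hold-down arm's cross bar (14 mm thick), which rests on the plaques at the holder's x = -30 mm. The arm's two side rods run back from it, 50 mm either side of the middle. Axes as the holder when the arm is down.
- holder_lip (a point): Middle of the front edge of the arm's steel lip, underside: at the holder's x = -58 mm, 35 mm above the table. The lip, 70 mm wide, slopes down from here at 35 degrees to the bar, so a flat thing slid in from the front over the plaques lifts the arm by itself.
- holder_arm (a joint): Angle of the holder's hold-down arm, rad: 0 resting on the plaques, growing as its front rises; about 0.1 with the stake under the bar. Hinge at the back, at the holder's x = 60 mm, 24 mm up. It falls by its own weight (about 2 N at the bar) and stays open beyond about 1.6.
- plaque0: Lower glazed ceramic plaque in the holder, 120 x 84 x 6 mm, 130 g, loose. Origin at the middle of its underside, axes as the holder. Leave in place.
- plaque1: Upper plaque, the same, lying on the lower one. The stake goes on top of it.
- short_tube: Bystander: empty tube like the long one but only 120 mm long (38 x 38 mm section), lying near the long tube's mouth. Origin at the middle of its underside; x along it.
- jug_a: Bystander: large clear plastic jug, 185 mm high, 58 mm radius at the rim, handle out to 94 mm from its axis towards +y. Origin at the centre of its underside, as for all the following.
- jug_b: Bystander: small clear plastic jug, 150 mm high, 50 mm radius, handle out to 86 mm from its axis towards +y.
- cup: Bystander: steel measuring cup, 64 mm high, 43 mm radius, handle out to 70 mm towards +y.
- funnel: Bystander: hard silicone funnel standing on its wide mouth, 52 mm radius, 78 mm high.
- dish: Bystander: white ceramic dish, 55 mm radius, 42 mm high.
- pot: Bystander: ceramic plant pot, 60 mm radius, 105 mm high.
Mind the look-alikes: they are no part of the job. Leave any red look-alike of the tube alone.

How it is judged:
By the outcome, as a careful person would: the job done as asked, in the order asked, and still so for the second after the job is handed in, with the robot touching nothing.
It also fails if it takes over 64 s, if anything falls off the work surface, if the arm or the gripper's body presses on something with over 40 N, if the wrist force passes 120 N, or if a joint passes its speed limit or range.

## Working session

There is one attempt and no reset: what is moved stays moved. The work goes in short steps, Python scripts to look and compute and a tool call to move; the robot and the scene stay as the last step left them, time stands still between calls to the robot, and variables do not carry over. Pictures are saved under pics/ and viewed, about 8 in all and at most 12, crops included, and the job is handed in when it is done.

Besides the shell and the picture viewer there is one more tool, called after "Emit:" by a JSON object that holds its "name" and its "arguments", one argument or row to a line. arm_command: Moves the arm, as the interface text tells. Shift numbers are shares of 0.08 m and turn numbers shares of 60 degrees, none past 1 either way. Its arguments: {"type":"object","properties":{"translation":{"type":"array"},"rotation":{"type":"array"},"grip":{"type":"array"}},"required":["translation","rotation","grip"]}

```bash
mkdir -p pics && cat > h.py <<'E'
import numpy as np, cv2
from rig import bot, eyes, models
from scipy.spatial.transform import Rotation as R
def cam(c, st=None):
    """K, Rcw (cam->world), centre"""
    K=np.array(c["mtx"])
    if "hand_eye" in c:
        H=np.array(c["hand_eye"]); Rt=np.array(st["tcp_rot"]); p=np.array(st["position"])
        return K, Rt@H[:3,:3], Rt@H[:3,3]+p
    Rw=cv2.Rodrigues(np.array(c["rvec"],float))[0]
    return K, Rw.T, -Rw.T@np.array(c["tvec"],float).ravel()
def ray(C,uv):
    K,Rc,o=C; d=Rc@np.linalg.inv(K)@np.array([uv[0],uv[1],1.]); return o,d/np.linalg.norm(d)
def onz(C,uv,z):
    o,d=ray(C,uv); return o+d*(z-o[2])/d[2]
def proj(C,P):
    K,Rc,o=C; q=K@(Rc.T@(np.asarray(P,float)-o)); return q[:2]/q[2]
def tri(rs):
    A=np.zeros((3,3)); b=np.zeros(3)
    for o,d in rs:
        M=np.eye(3)-np.outer(d,d); A+=M; b+=M@o
    return np.linalg.solve(A,b)
def look(name):
    st=bot.read_state(); c=eyes.capture(name); return cam(c,st), c["image"]
S=np.array([512,384])
E
cat > a.py <<'E'
from h import *
Z={'tube':0,'tube_mouth':.019,'tube_mid':.019,'stake_head':.0075,'stake_tip':.0075,'holder':0,'holder_front':.017,'holder_bar':.017,'holder_lip':.035,'short_tube':0,'jug_a':0,'jug_b':0,'cup':0,'funnel':0,'dish':0,'pot':0}
ims=[]
for n in ('top','side'):
    C,im=look(n); ims.append(im); cv2.imwrite(f'pics/{n}0.png',cv2.resize(im,(800,600),interpolation=cv2.INTER_CUBIC))
    print(n,'centre',C[2].round(3))
    for k,z in Z.items():
        for r in models.spot_point(n,k)[:3]:
            uv=np.array(r['point'])*S
            print(k,round(r['conf'],2),uv.round(),onz(C,uv,z).round(3)[:2])
print(bot.read_state())
E
python3 a.py
```

```text
top centre [ 0.382 -0.012  1.611]
tube 0.88 [341. 260.] [ 0.244 -0.371]
tube 0.71 [304. 166.] [ 0.618 -0.218]
tube_mouth 0.95 [323. 241.] [ 0.318 -0.295]
tube_mouth 0.88 [256. 195.] [ 0.494 -0.025]
tube_mouth 0.58 [321. 187.] [ 0.532 -0.283]
tube_mid 0.98 [243. 216.] [0.406 0.024]
tube_mid 0.72 [309. 163.] [ 0.627 -0.237]
tube_mid 0.68 [339. 261.] [ 0.241 -0.36 ]
holder 0.85 [194. 159.] [0.633 0.232]
holder 0.39 [371. 166.] [ 0.626 -0.492]
holder_front 0.77 [198. 175.] [0.569 0.209]
holder_bar 0.52 [192. 166.] [0.605 0.236]
holder_lip 0.61 [321. 186.] [ 0.535 -0.281]
holder_lip 0.55 [196. 170.] [0.586 0.217]
short_tube 0.75 [332. 204.] [ 0.466 -0.333]
short_tube 0.36 [369. 166.] [ 0.624 -0.484]
jug_a 0.82 [128. 156.] [0.639 0.498]
jug_a 0.62 [369. 165.] [ 0.63  -0.484]
jug_b 0.82 [128. 156.] [0.639 0.498]
jug_b 0.62 [369. 165.] [ 0.63  -0.484]
cup 0.96 [118. 208.] [0.425 0.53 ]
funnel 0.56 [259. 157.] [ 0.652 -0.034]
funnel 0.44 [332. 208.] [ 0.449 -0.332]
funnel 0.27 [304. 167.] [ 0.614 -0.219]
dish 0.69 [371. 164.] [ 0.633 -0.492]
dish 0.56 [376. 215.] [ 0.428 -0.511]
pot 0.9 [232.
[... 1209 characters left out ...]
,  8.20877592e+01,  1.00541905e-04,
        6.76875851e+01, -1.02255416e+01]), 'qvel': array([ 0.00735924,  0.01427054,  0.06830087,  0.00710205, -0.0119526 ,
        0.07638529]), 'tau': array([ 3.65583310e-04, -4.40006626e+01, -1.76981485e+01,  6.33165892e-02,
        5.05013193e-02,  1.95013388e-05]), 'position': array([0.1731575 , 0.60051749, 0.24452953]), 'tcp_rot': array([[ 9.60829619e-01, -5.91189069e-06,  2.77139754e-01],
       [-2.77139754e-01, -8.29185717e-06,  9.60829619e-01],
       [-3.38231642e-06, -1.00000000e+00, -9.60548189e-06]]), 'force': array([-0.71343002,  0.43985218,  0.65720967]), 'moment': array([-0.03655249,  0.02707184, -0.04343973]), 'opening': 0.998585734465744}
```

```bash
ls .
```

```text
a.py
h.py
pics
```

View pics.

View pics/top0.png

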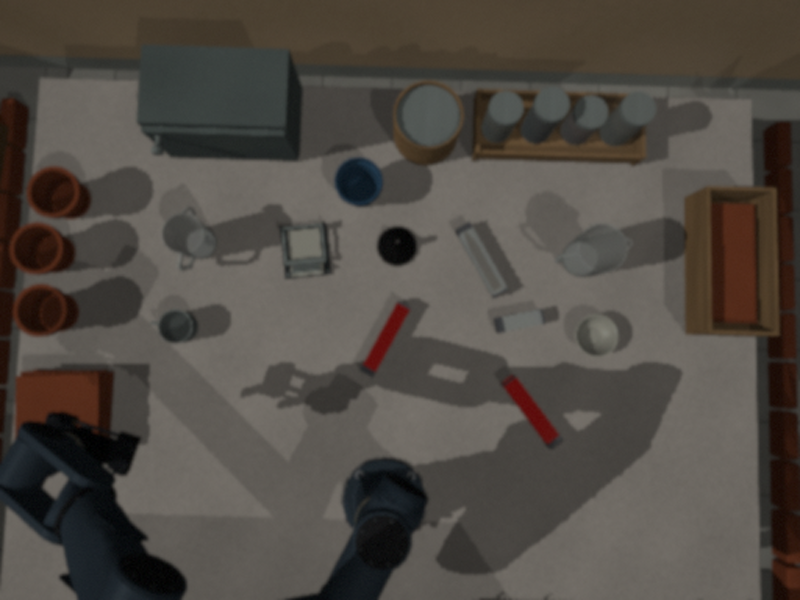

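View pics/side0.png

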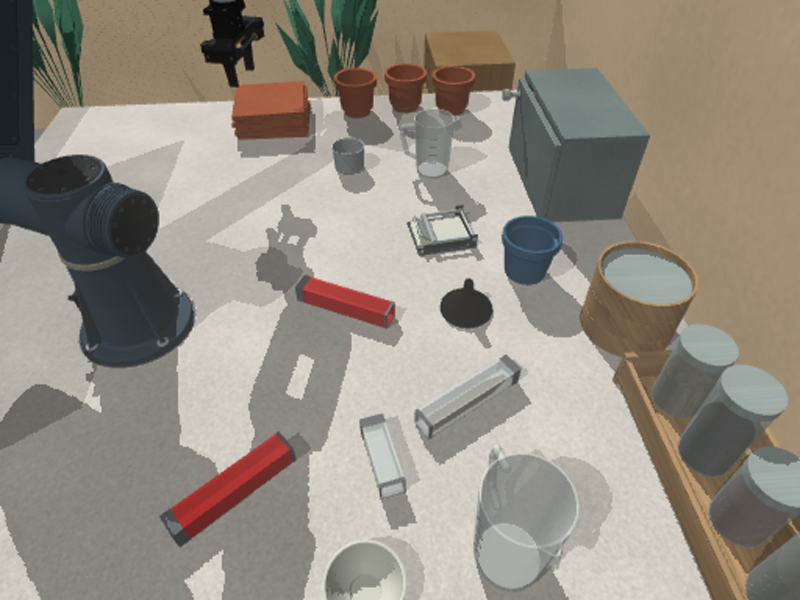

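Candidates (top view, 800-px scale):
- Clear tube at (480,258), mouth near (500,293), cap near (460,225).
- Short clear tube at (522,320), a bystander.
- Red look-alikes at (387,338) and (530,410).

I choose the long clear tube. I'll pass over the holder on the way to look at it.

```bash
cat >> h.py <<'E'
def Ryaw(yaw,tilt=0):
    """tool down, tool x at heading yaw; tilt>0: tool x rises (about tool z)"""
    B=np.array([[1,0,0],[0,0,1],[0,-1,0]],float)  # cols x=(1,0,0) y=(0,0,-1) z=(0,1,0)
    return R.from_euler('z',yaw,degrees=True).as_matrix()@B@R.from_euler('z',-tilt,degrees=True).as_matrix()
def plan(wps,p=None,Rc=None):
    """wps: list of (pos,R); prints shares per call from the present pose"""
    st=bot.read_state(); p=np.array(st['position']) if p is None else p; Rc=np.array(st['tcp_rot']) if Rc is None else Rc
    for P,Rt in wps:
        P=np.array(P,float)
        t=Rc.T@(P-p); r=R.from_matrix(Rc.T@Rt)
        n=int(np.ceil(max(abs(t).max()/.08,np.degrees(np.linalg.norm(r.as_rotvec()))/40,1e-9)-1e-6)); n=max(n,1)
        for i in range(n):
            t=Rc.T@(P-p)/(n-i); rv=R.from_matrix(Rc.T@Rt).as_rotvec()/(n-i)
            ts=np.round(t/.08,3); rs=np.round(np.degrees(rv)/60,3)
            rows=max(np.linalg.norm(t)/.05,np.degrees(np.linalg.norm(rv))/8.59)
            print('t',ts.tolist(),'r',rs.tolist(),'rows>=%.1f'%rows)
            p=p+Rc@(ts*.08); Rc=Rc@R.from_rotvec(np.radians(rs*60)).as_matrix()
        print('--',p.round(4))
E
python3 - <<'E'
from h import *
c=eyes.capture('wrist'); H=np.array(c['hand_eye']); print(H.round(3),c['mtx'])
for P in [(.45,.21,.25),(.45,.21,.3),(.40,.21,.3)]:
    C=cam(c,dict(position=P,tcp_rot=Ryaw(0)))
    print(P,[proj(C,q).round() for q in [(.56,.21,.017),(.66,.21,.017),(.6,.21,.03)]])
plan([((.45,.20,.26),Ryaw(0))])
E
```

```text
[[ 0.001  0.969  0.246 -0.067]
 [-0.001 -0.246  0.969 -0.141]
 [ 1.    -0.001  0.     0.   ]
 [ 0.     0.     0.     1.   ]] [[305.63940904   0.         258.98476702]
 [  0.         305.63940904 189.82433755]
 [  0.           0.           1.        ]]
(0.45, 0.21, 0.25) [array([259., 250.]), array([259., 316.]), array([259., 282.])]
(0.45, 0.21, 0.3) [array([259., 236.]), array([259., 295.]), array([259., 264.])]
(0.4, 0.21, 0.3) [array([259., 266.]), array([259., 323.]), array([259., 294.])]
t [0.942, -0.039, -0.77] r [-0.0, -0.054, -0.0] rows>=1.9
t [0.898, -0.039, -0.822] r [-0.0, -0.054, -0.0] rows>=1.9
t [0.85, -0.038, -0.872] r [-0.0, -0.053, -0.0] rows>=1.9
t [0.8, -0.039, -0.918] r [-0.0, -0.054, -0.0] rows>=1.9
t [0.746, -0.038, -0.961] r [-0.0, -0.053, -0.0] rows>=1.9
-- [0.45 0.2  0.26]
```

Emit:
{"name": "arm_command", "arguments": {
  "translation": [
    [0.94, 0, -0.77],
    [0.94, 0, -0.77]
  ],
  "rotation": [
    [0, -0.054, 0],
    [0, -0.054, 0]
  ],
  "grip": [-1, -1]
}}

```text
time_s: 1.95
position: [0.2284, 0.5202, 0.2444]
tcp_rot: [[0.976, 0.001, 0.218], [-0.218, 0.0, 0.976], [0.001, -1.0, 0.0]]
force: [0.8, 0.4, 0.4]
opening: 1.001
```

Emit:
{"name": "arm_command", "arguments": {
  "translation": [
    [0.9, 0, -0.82],
    [0.9, 0, -0.82]
  ],
  "rotation": [
    [0, -0.054, 0],
    [0, -0.054, 0]
  ],
  "grip": [-1, -1]
}}

```text
time_s: 2.15
position: [0.2847, 0.439, 0.2447]
tcp_rot: [[0.986, 0.001, 0.165], [-0.165, 0.0, 0.986], [0.001, -1.0, 0.0]]
force: [0.3, -0.0, -0.8]
opening: 1.0
```

Emit:
{"name": "arm_command", "arguments": {
  "translation": [
    [0.85, 0, -0.87],
    [0.85, 0, -0.87]
  ],
  "rotation": [
    [0, -0.054, 0],
    [0, -0.054, 0]
  ],
  "grip": [-1, -1]
}}

```text
time_s: 2.35
position: [0.3403, 0.3589, 0.2448]
tcp_rot: [[0.994, 0.001, 0.11], [-0.11, 0.0, 0.994], [0.001, -1.0, 0.0]]
force: [1.0, 0.7, 0.2]
opening: 1.002
```

Emit:
{"name": "arm_command", "arguments": {
  "translation": [
    [0.8, 0, -0.92],
    [0.8, 0, -0.92]
  ],
  "rotation": [
    [0, -0.054, 0],
    [0, -0.054, 0]
  ],
  "grip": [-1, -1]
}}

```text
time_s: 2.55
position: [0.3959, 0.2786, 0.2449]
tcp_rot: [[0.999, 0.001, 0.054], [-0.054, 0.0, 0.999], [0.001, -1.0, 0.0]]
force: [1.4, 0.1, 0.1]
opening: 1.003
```

Emit:
{"name": "arm_command", "arguments": {
  "translation": [
    [0.9, 0, -0.96],
    [0.9, 0, -0.96],
    [0.9, 0, -0.96],
    [0.9, 0, -0.96]
  ],
  "rotation": [
    [0, -0.053, 0],
    [0, -0.053, 0],
    [0, -0.053, 0],
    [0, -0.053, 0]
  ],
  "grip": [-1, -1, -1, -1]
}}

```text
time_s: 2.95
position: [0.4635, 0.1985, 0.2446]
tcp_rot: [[1.0, 0.0, 0.003], [-0.003, 0.0, 1.0], [0.0, -1.0, 0.0]]
force: [0.2, -0.3, -0.5]
opening: 0.998
```

```bash
python3 - <<'E'
from h import *
C,im=look('wrist'); cv2.imwrite('pics/w1.png',im); cv2.imwrite('pics/w1v.png',cv2.resize(im[130:384,100:430],None,fx=2.3,fy=2.3,interpolation=cv2.INTER_CUBIC))
for k,z in dict(holder=0,holder_front=.017,holder_bar=.017,holder_lip=.035,plaque1=.011).items():
    for r in models.spot_point('wrist',k)[:2]:
        uv=np.array(r['point'])*S; print(k,round(r['conf'],2),uv.round(1),onz(C,uv,z).round(4)[:2])
np.savez('w1.npz',K=C[0],R=C[1],o=C[2])
plan([((.52,-.28,.245),Ryaw(30))])
E
```

```text
holder 0.76 [276.6 283.9] [0.6309 0.2236]
holder_lip 0.86 [271.5 255.6] [0.57   0.2147]
plaque1 0.59 [276.7 282.2] [0.6216 0.223 ]
t [0.102, -0.001, -0.859] r [-0.0, -0.071, -0.0] rows>=1.4
t [0.038, -0.001, -0.864] r [-0.0, -0.071, -0.0] rows>=1.4
t [-0.027, -0.001, -0.865] r [-0.0, -0.071, -0.0] rows>=1.4
t [-0.091, -0.001, -0.86] r [-0.0, -0.071, -0.0] rows>=1.4
t [-0.154, -0.001, -0.851] r [-0.0, -0.071, -0.0] rows>=1.4
t [-0.218, -0.0, -0.837] r [-0.0, -0.071, -0.0] rows>=1.4
t [-0.279, -0.001, -0.819] r [-0.0, -0.071, -0.0] rows>=1.4
-- [ 0.52  -0.28   0.245]
```

View pics/w1v.png

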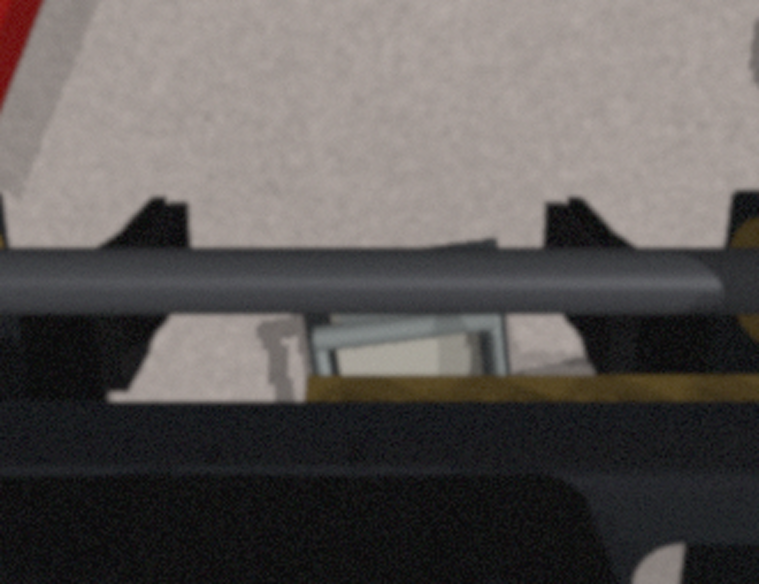

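The gripper blocks the view here; the holder only shows below row 235. I'll move the tool over the holder so that it falls in the upper half of the picture.

Emit:
{"name": "arm_command", "arguments": {
  "translation": [
    [1, 0, 0.1],
    [1, 0, 0.1]
  ],
  "rotation": [
    [0, 0, 0],
    [0, 0, 0]
  ],
  "grip": [-1, -1]
}}

```text
time_s: 3.45
position: [0.5435, 0.2091, 0.2447]
tcp_rot: [[1.0, 0.002, -0.003], [0.003, 0.0, 1.0], [0.002, -1.0, 0.0]]
force: [1.6, -0.1, 0.7]
opening: 1.002
```

Emit:
{"name": "arm_command", "arguments": {
  "translation": [
    [1, 0, 0.1],
    [1, 0, 0.1],
    [1, 0, 0.1],
    [1, 0, 0.1],
    [1, 0, 0.1]
  ],
  "rotation": [
    [0, 0, 0],
    [0, 0, 0],
    [0, 0, 0],
    [0, 0, 0],
    [0, 0, 0]
  ],
  "grip": [-1, -1, -1, -1, -1]
}}

```text
time_s: 3.95
position: [0.6207, 0.2165, 0.2442]
tcp_rot: [[1.0, -0.002, -0.002], [0.002, -0.0, 1.0], [-0.002, -1.0, -0.0]]
force: [-0.3, 0.1, -0.5]
opening: 0.997
```

```bash
python3 - <<'E'
from h import *
C,im=look('wrist'); cv2.imwrite('pics/w2.png',im); cv2.imwrite('pics/w2v.png',cv2.resize(im[20:260,110:410],None,fx=2.5,fy=2.5,interpolation=cv2.INTER_CUBIC))
for k,z in dict(holder=0,holder_front=.017,holder_bar=.017,holder_lip=.035,plaque1=.011).items():
    for r in models.spot_point('wrist',k)[:2]:
        uv=np.array(r['point'])*S; print(k,round(r['conf'],2),uv.round(1),onz(C,uv,z).round(4)[:2])
np.savez('w2.npz',K=C[0],R=C[1],o=C[2])
plan([((.62,-.22,.245),Ryaw(30))])
E
```

```text
holder_front 0.7 [257.  119.6] [0.5613 0.2149]
holder_bar 0.9 [260.3 151.4] [0.5986 0.2188]
holder_lip 0.61 [257.6 129.5] [0.5717 0.2156]
plaque1 0.78 [262.6 168.1] [0.62   0.2218]
t [-0.005, -0.0, -0.908] r [0.0, -0.083, 0.0] rows>=1.5
t [-0.084, -0.0, -0.904] r [0.0, -0.083, 0.0] rows>=1.5
t [-0.162, -0.0, -0.894] r [0.0, -0.083, 0.0] rows>=1.5
t [-0.239, -0.0, -0.876] r [0.0, -0.083, 0.0] rows>=1.5
t [-0.315, -0.0, -0.852] r [0.0, -0.083, 0.0] rows>=1.5
t [-0.387, -0.001, -0.822] r [0.0, -0.084, 0.0] rows>=1.5
-- [ 0.62  -0.22   0.245]
```

View pics/w2v.png

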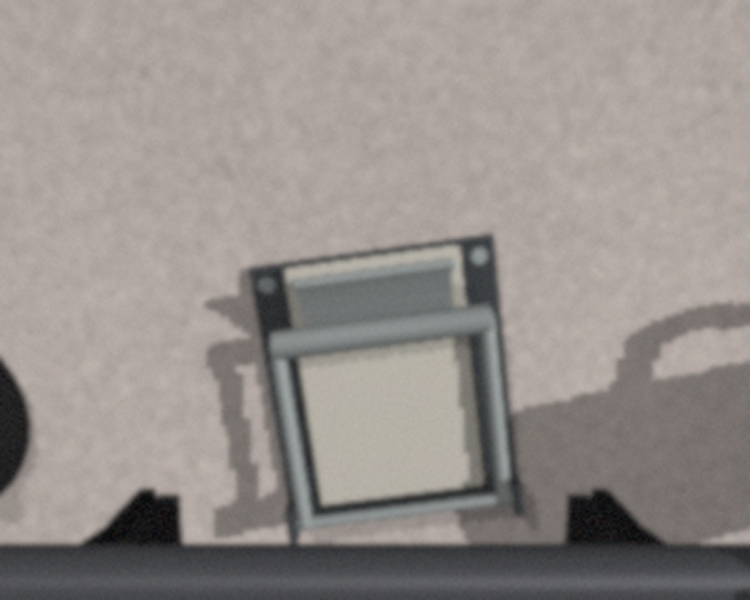

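The holder shows clearly: the front edge runs from (252,268) to (493,236) in the crop, so it is yawed roughly 7°. Next I move to the tube, measuring the holder from these corners on the way.

```bash
python3 - <<'E'
from h import *
d=np.load('w2.npz'); C=(d['K'],d['R'],d['o'])
f=lambda u,v,z: onz(C,(u/2.5+110,v/2.5+20),z)[:2]
a,b=f(252,268,.005),f(493,236,.005); print(a,b,np.linalg.norm(b-a)); v=b-a; yaw=np.degrees(np.arctan2(-v[0],v[1])); print('yaw',yaw,'front mid',(a+b)/2)
a,b=f(290,289,.035),f(452,260,.035); v=b-a; print('lip',(a+b)/2,np.linalg.norm(v),np.degrees(np.arctan2(-v[0],v[1])))
a,b=f(300,522,.024),f(512,498,.024); v=b-a; print('hinge bar',(a+b)/2,np.degrees(np.arctan2(-v[0],v[1])))
a,b=f(272,337,.031),f(495,309,.031); v=b-a; print('bar front top',(a+b)/2,np.linalg.norm(v),np.degrees(np.arctan2(-v[0],v[1])))
E
```

```text
[0.57060844 0.15850253] [0.55531918 0.27538938] 0.1178825490638931
yaw 7.452205930407951 front mid [0.56296381 0.21694596]
lip [0.57211216 0.21639461] 0.07401240006874567 10.045090034717957
hinge bar [0.68860424 0.23395554] 6.920699353011087
bar front top [0.59433486 0.2221191 ] 0.103807216530665 7.2124453349259765
```

Emit:
{"name": "arm_command", "arguments": {
  "translation": [
    [0, 0, -0.91],
    [0, 0, -0.91]
  ],
  "rotation": [
    [0, -0.083, 0],
    [0, -0.083, 0]
  ],
  "grip": [-1, -1]
}}

```text
time_s: 4.45
position: [0.6223, 0.141, 0.2447]
tcp_rot: [[0.996, 0.0, -0.089], [0.089, -0.002, 0.996], [-0.0, -1.0, -0.002]]
force: [0.4, -0.2, -0.3]
opening: 1.005
```

Emit:
{"name": "arm_command", "arguments": {
  "translation": [
    [-0.08, 0, -0.9],
    [-0.08, 0, -0.9]
  ],
  "rotation": [
    [0, -0.083, 0],
    [0, -0.083, 0]
  ],
  "grip": [-1, -1]
}}

```text
time_s: 4.65
position: [0.6224, 0.0674, 0.2448]
tcp_rot: [[0.985, 0.0, -0.173], [0.173, -0.002, 0.985], [0.0, -1.0, -0.002]]
force: [-0.5, 0.3, 0.6]
opening: 0.998
```

Emit:
{"name": "arm_command", "arguments": {
  "translation": [
    [-0.16, 0, -0.9],
    [-0.16, 0, -0.9]
  ],
  "rotation": [
    [0, -0.083, 0],
    [0, -0.083, 0]
  ],
  "grip": [-1, -1]
}}

```text
time_s: 4.85
position: [0.6224, -0.0059, 0.2449]
tcp_rot: [[0.966, 0.001, -0.258], [0.258, -0.002, 0.966], [0.0, -1.0, -0.002]]
force: [0.8, 0.3, -0.2]
opening: 1.001
```

Emit:
{"name": "arm_command", "arguments": {
  "translation": [
    [-0.24, 0, -0.88],
    [-0.24, 0, -0.88]
  ],
  "rotation": [
    [0, -0.083, 0],
    [0, -0.083, 0]
  ],
  "grip": [-1, -1]
}}

```text
time_s: 5.05
position: [0.6221, -0.0791, 0.2449]
tcp_rot: [[0.94, 0.001, -0.341], [0.341, -0.002, 0.94], [0.0, -1.0, -0.002]]
force: [0.0, 0.9, 0.4]
opening: 0.998
```

Emit:
{"name": "arm_command", "arguments": {
  "translation": [
    [-0.31, 0, -0.85],
    [-0.31, 0, -0.85]
  ],
  "rotation": [
    [0, -0.083, 0],
    [0, -0.083, 0]
  ],
  "grip": [-1, -1]
}}

```text
time_s: 5.25
position: [0.622, -0.1517, 0.2449]
tcp_rot: [[0.907, 0.001, -0.421], [0.421, -0.002, 0.907], [0.0, -1.0, -0.002]]
force: [-0.2, 1.3, -1.0]
opening: 1.0
```

Emit:
{"name": "arm_command", "arguments": {
  "translation": [
    [-0.39, 0, -0.82],
    [-0.39, 0, -0.82],
    [-0.39, 0, -0.82],
    [-0.39, 0, -0.82],
    [-0.39, 0, -0.82]
  ],
  "rotation": [
    [0, -0.083, 0],
    [0, -0.083, 0],
    [0, -0.083, 0],
    [0, -0.083, 0],
    [0, -0.083, 0]
  ],
  "grip": [-1, -1, -1, -1, -1]
}}

```text
time_s: 5.75
position: [0.6212, -0.2189, 0.2445]
tcp_rot: [[0.866, -0.001, -0.5], [0.5, 0.001, 0.866], [0.0, -1.0, 0.001]]
force: [-0.2, 0.2, 0.5]
opening: 1.0
```

```bash
python3 - <<'E'
from h import *
C,im=look('wrist'); cv2.imwrite('pics/w3.png',im); cv2.imwrite('pics/w3v.png',cv2.resize(im[0:250,90:430],None,fx=2.3,fy=2.3,interpolation=cv2.INTER_CUBIC))
for k,z in dict(tube=0,tube_mouth=.019,tube_mid=.019,stake_head=.0075,stake_tip=.0075,stake=.003).items():
    for r in models.spot_point('wrist',k)[:2]:
        uv=np.array(r['point'])*S; print(k,round(r['conf'],2),uv.round(1),onz(C,uv,z).round(4)[:2])
np.savez('w3.npz',K=C[0],R=C[1],o=C[2])
E
```

```text
tube 0.76 [510.1 110.1] [0.4076 0.0131]
tube 0.72 [251.3 156.5] [ 0.6146 -0.2325]
tube_mouth 0.92 [443.5 157.2] [ 0.4974 -0.0325]
tube_mouth 0.69 [249.3  72.1] [ 0.5302 -0.2825]
tube_mid 0.72 [249.4  76.2] [ 0.5339 -0.2803]
tube_mid 0.62 [249.7 161.2] [ 0.618  -0.2323]
```

View pics/w3v.png

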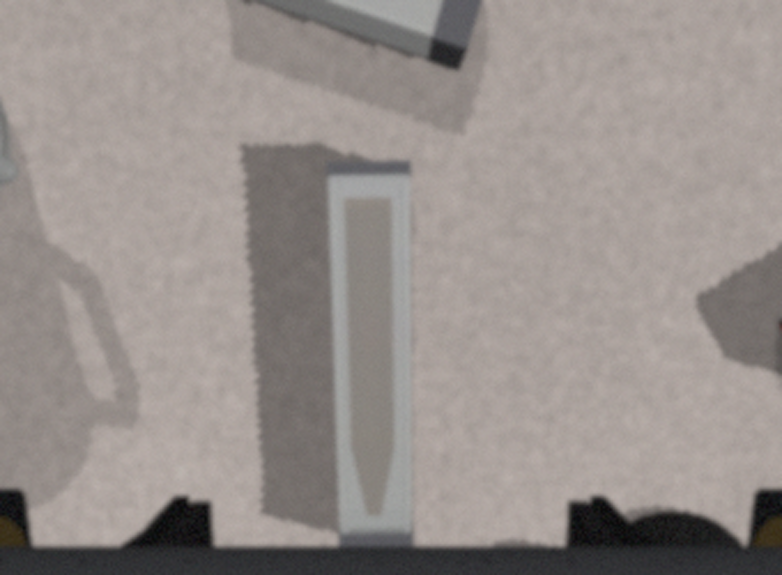

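```bash
python3 - <<'E'
from h import *
d=np.load('w3.npz'); C=(d['K'],d['R'],d['o'])
f=lambda u,v,z: onz(C,(u/2.3+90,v/2.3),z)[:2]
m=(f(328,164,.038)+f(410,162,.038))/2; e=(f(340,530,.038)+f(412,530,.038))/2
print('w',np.linalg.norm(f(328,164,.038)-f(410,162,.038)),np.linalg.norm(f(340,530,.038)-f(412,530,.038)))
v=e-m; yaw=np.degrees(np.arctan2(v[1],v[0])); u=v/np.linalg.norm(v); print('mouth',m,'yaw',yaw,'len',np.linalg.norm(v),'mid',m+.1*u)
h=f(368,198,.012); t=f(375,514,.012); w=t-h; print('head',h,'tip',t,np.linalg.norm(w),np.degrees(np.arctan2(w[1],w[0])))
mid=m+.1*u
plan([((*mid,.1),Ryaw(yaw)),((*mid,.026),Ryaw(yaw))])
E
```

```text
w 0.03802516373505504 0.03795324807698798
mouth [ 0.53025111 -0.28046438] yaw 30.702184648985092 len 0.18166454217482877 mid [ 0.61623439 -0.22940681]
head [ 0.54246245 -0.27488939] tip [ 0.68762472 -0.18817525] 0.16908999004963496 30.852407109269414
t [-0.059, 0.904, -0.036] r [0.0, -0.006, 0.0] rows>=1.5
t [-0.06, 0.904, -0.036] r [0.0, -0.006, 0.0] rows>=1.5
-- [ 0.6162 -0.2294  0.1   ]
t [0.0, 0.925, 0.0] r [0.0, 0.0, 0.0] rows>=1.5
-- [ 0.6162 -0.2294  0.026 ]
```

The close view confirms it: the stake is inside the clear tube, with the grey band at the mouth and a width of 38.0 mm. The head is about 13 mm inside the mouth. Descending to grasp.

Emit:
{"name": "arm_command", "arguments": {
  "translation": [
    [-0.06, 0.9, -0.04],
    [-0.06, 0.9, -0.04],
    [-0.06, 0.9, -0.04]
  ],
  "rotation": [
    [0, -0.01, 0],
    [0, -0.01, 0],
    [0, -0.01, 0]
  ],
  "grip": [-1, -1, -1]
}}

```text
time_s: 6.4
position: [0.6162, -0.2241, 0.1685]
tcp_rot: [[0.861, -0.008, -0.508], [0.508, 0.004, 0.861], [-0.004, -1.0, 0.008]]
force: [-1.5, -0.2, 1.1]
opening: 1.0
```

Emit:
{"name": "arm_command", "arguments": {
  "translation": [
    [-0.06, 0.9, -0.035],
    [-0.06, 0.9, -0.035],
    [-0.06, 0.9, -0.035]
  ],
  "rotation": [
    [0, 0, 0],
    [0, 0, 0],
    [0, 0, 0]
  ],
  "grip": [-1, -1, -1]
}}

```text
time_s: 6.7
position: [0.6146, -0.2296, 0.0983]
tcp_rot: [[0.861, -0.005, -0.508], [0.508, 0.003, 0.861], [-0.003, -1.0, 0.005]]
force: [-0.0, 0.4, -0.3]
opening: 0.998
```

Emit:
{"name": "arm_command", "arguments": {
  "translation": [
    [0, 0.5, 0],
    [0, 0.92, 0],
    [0, 0.92, 0],
    [0, 0.92, 0]
  ],
  "rotation": [
    [0, 0, 0],
    [0, 0, 0],
    [0, 0, 0],
    [0, 0, 0]
  ],
  "grip": [-1, -1, -1, -1]
}}

```text
time_s: 7.1
position: [0.6175, -0.2309, 0.0288]
tcp_rot: [[0.861, 0.002, -0.508], [0.508, -0.001, 0.861], [0.001, -1.0, -0.002]]
force: [0.4, 0.0, -0.6]
opening: 1.002
```

Emit:
{"name": "arm_command", "arguments": {
  "translation": [
    [0, 0, 0],
    [0, 0, 0],
    [0, 0, 0],
    [0, 0, 0],
    [0, 0, 0]
  ],
  "rotation": [
    [0, 0, 0],
    [0, 0, 0],
    [0, 0, 0],
    [0, 0, 0],
    [0, 0, 0]
  ],
  "grip": [0, 0.3, 1, 1, 1]
}}

```text
time_s: 7.6
position: [0.6163, -0.2305, 0.0275]
tcp_rot: [[0.861, 0.001, -0.508], [0.508, -0.0, 0.861], [0.0, -1.0, -0.001]]
force: [-0.4, -0.0, 0.2]
opening: 0.63
```

Emit:
{"name": "arm_command", "arguments": {
  "translation": [
    [0, 0, 0],
    [0, 0, 0],
    [0, 0, 0]
  ],
  "rotation": [
    [0, 0, 0],
    [0, 0, 0],
    [0, 0, 0]
  ],
  "grip": [1, 1, 1]
}}

```text
time_s: 7.9
position: [0.6161, -0.2305, 0.0269]
tcp_rot: [[0.861, -0.0, -0.508], [0.508, -0.0, 0.861], [-0.0, -1.0, -0.0]]
force: [-0.3, 0.4, -0.3]
opening: 0.435
```

Gripped, with an opening of 38 mm. Now planning the carry and the tilt about a pivot, so that the stake stops on the table with about 70 mm out.

```bash
cat >> h.py <<'E'
YAW=7.; C0=np.array([.63,-.175,.019]); EX=.07; DT=.008
def tubepose(th,yaw=YAW,lift=0):
    u=np.array([np.cos(np.radians(yaw)),np.sin(np.radians(yaw)),0]); z=np.array([0,0,1.]); t=np.radians(th)
    H=np.array([C0[0],C0[1],0])-(.1+EX)*u
    c=H+(.1+EX)*(np.cos(t)*u+np.sin(t)*z)+.016*(-np.sin(t)*u+np.cos(t)*z); c[2]=max(c[2],.019)+lift
    Rt=Ryaw(yaw,th); return c-DT*Rt[:,1],Rt
E
python3 - <<'E'
from h import *
st=bot.read_state(); p=np.array(st['position']); print(st['opening'])
q,Rq=tubepose(0,lift=.085)
plan([(p+[0,0,.08],np.array(st['tcp_rot'])),(q,Rq),tubepose(0,lift=.005),tubepose(11,lift=.001),tubepose(22,lift=.001),tubepose(33,lift=.001)])
E
```

```text
0.4351842120216889
t [-0.0, -1.0, -0.0] r [0.0, 0.0, 0.0] rows>=1.6
-- [ 0.6161 -0.2305  0.1069]
t [0.502, -0.064, 0.509] r [0.0, 0.392, -0.0] rows>=2.7
-- [ 0.63  -0.175  0.112]
t [-0.0, 0.5, -0.0] r [0.0, 0.0, -0.0] rows>=0.8
t [-0.0, 0.5, -0.0] r [0.0, 0.0, -0.0] rows>=0.8
-- [ 0.63  -0.175  0.032]
t [-0.097, -0.312, -0.0] r [0.0, 0.0, -0.183] rows>=1.3
-- [ 0.6223 -0.1759  0.057 ]
t [-0.096, -0.4, -0.0] r [-0.0, 0.0, -0.184] rows>=1.3
-- [ 0.6088 -0.1776  0.0869]
t [-0.096, -0.4, 0.0] r [-0.0, 0.0, -0.183] rows>=1.3
-- [ 0.5898 -0.1799  0.1137]
```

Emit:
{"name": "arm_command", "arguments": {
  "translation": [
    [0, -0.3, 0],
    [0, -0.7, 0],
    [0, -1, 0],
    [0, -1, 0]
  ],
  "rotation": [
    [0, 0, 0],
    [0, 0, 0],
    [0, 0, 0],
    [0, 0, 0]
  ],
  "grip": [1, 1, 1, 1]
}}

```text
time_s: 8.3
position: [0.6183, -0.2316, 0.1103]
tcp_rot: [[0.861, 0.006, -0.508], [0.508, -0.004, 0.861], [0.004, -1.0, -0.006]]
force: [0.6, -0.3, -2.2]
opening: 0.434
```

Emit:
{"name": "arm_command", "arguments": {
  "translation": [
    [0.12, 0, 0.12],
    [0.25, 0, 0.25],
    [0.38, 0, 0.38],
    [0.5, 0, 0.51],
    [0.5, 0, 0.51]
  ],
  "rotation": [
    [0, 0.1, 0],
    [0, 0.2, 0],
    [0, 0.3, 0],
    [0, 0.39, 0],
    [0, 0.39, 0]
  ],
  "grip": [1, 1, 1, 1, 1]
}}

```text
time_s: 8.8
position: [0.6288, -0.1725, 0.1049]
tcp_rot: [[0.992, -0.004, -0.126], [0.126, 0.002, 0.992], [-0.003, -1.0, 0.003]]
force: [-0.6, 0.3, -1.7]
opening: 0.435
```

Emit:
{"name": "arm_command", "arguments": {
  "translation": [
    [0, 0.3, 0],
    [0, 0.6, 0],
    [0, 0.85, 0],
    [0, 0.94, 0],
    [0, 0.94, 0]
  ],
  "rotation": [
    [0, 0, 0],
    [0, 0, 0],
    [0, 0, 0],
    [0, 0, 0],
    [0, 0, 0]
  ],
  "grip": [1, 1, 1, 1, 1]
}}

```text
time_s: 9.3
position: [0.6285, -0.175, 0.0298]
tcp_rot: [[0.992, -0.004, -0.125], [0.125, 0.001, 0.992], [-0.003, -1.0, 0.002]]
force: [-0.4, 0.8, -1.0]
opening: 0.432
```

```bash
python3 - <<'E'
from h import *
st=bot.read_state(); print(st['position'],st['opening'],st['force'])
plan([tubepose(11,lift=.001),tubepose(22,lift=.001),tubepose(33,lift=.001)])
E
```

```text
[ 0.62847703 -0.17497663  0.02976654] 0.4317452472358186 [-0.40538184  0.81348031 -1.0146875 ]
t [-0.079, -0.34, -0.002] r [-0.002, 0.003, -0.187] rows>=1.3
-- [ 0.6223 -0.176   0.057 ]
t [-0.096, -0.4, 0.0] r [-0.0, -0.0, -0.183] rows>=1.3
-- [ 0.6088 -0.1776  0.0869]
t [-0.096, -0.4, 0.0] r [0.0, -0.0, -0.183] rows>=1.3
-- [ 0.5898 -0.18    0.1137]
```

Emit:
{"name": "arm_command", "arguments": {
  "translation": [
    [-0.05, -0.17, 0],
    [-0.1, -0.33, 0],
    [-0.1, -0.33, 0]
  ],
  "rotation": [
    [0, 0, -0.09],
    [0, 0, -0.185],
    [0, 0, -0.185]
  ],
  "grip": [1, 1, 1]
}}

```text
time_s: 9.6
position: [0.62, -0.1764, 0.0599]
tcp_rot: [[0.974, 0.191, -0.123], [0.12, 0.024, 0.992], [0.192, -0.981, 0.0]]
force: [-0.5, -0.2, -1.6]
opening: 0.435
```

Emit:
{"name": "arm_command", "arguments": {
  "translation": [
    [-0.05, -0.2, 0],
    [-0.1, -0.4, 0],
    [-0.1, -0.4, 0]
  ],
  "rotation": [
    [0, 0, -0.09],
    [0, 0, -0.183],
    [0, 0, -0.183]
  ],
  "grip": [1, 1, 1]
}}

```text
time_s: 9.9
position: [0.6075, -0.1779, 0.0892]
tcp_rot: [[0.919, 0.374, -0.124], [0.114, 0.047, 0.992], [0.377, -0.926, 0.001]]
force: [-1.5, 0.3, -1.4]
opening: 0.436
```

Emit:
{"name": "arm_command", "arguments": {
  "translation": [
    [-0.05, -0.2, 0],
    [-0.1, -0.4, 0],
    [-0.1, -0.4, 0],
    [-0.1, -0.4, 0],
    [-0.1, -0.4, 0]
  ],
  "rotation": [
    [0, 0, -0.09],
    [0, 0, -0.183],
    [0, 0, -0.183],
    [0, 0, -0.183],
    [0, 0, -0.183]
  ],
  "grip": [1, 1, 1, 1, 1]
}}

```text
time_s: 10.4
position: [0.6213, -0.1701, 0.1468]
tcp_rot: [[0.878, 0.469, -0.094], [0.085, 0.041, 0.996], [0.471, -0.882, -0.004]]
force: [-0.2, 0.9, -1.7]
opening: 0.438
```

```bash
python3 - <<'E'
from h import *
st=bot.read_state(); print(st['position'],st['force'],R.from_matrix(Ryaw(7).T@st['tcp_rot']).as_rotvec(degrees=True))
C,im=look('side'); cv2.imwrite('pics/s1.png',cv2.resize(im[190:300,200:360],None,fx=4,fy=4,interpolation=cv2.INTER_CUBIC))
E
```

```text
[ 0.62125921 -0.17014327  0.14677056] [-0.2304406   0.87774192 -1.71074121] [ -0.61677866   1.52252643 -28.07328411]
```

View pics/s1.png

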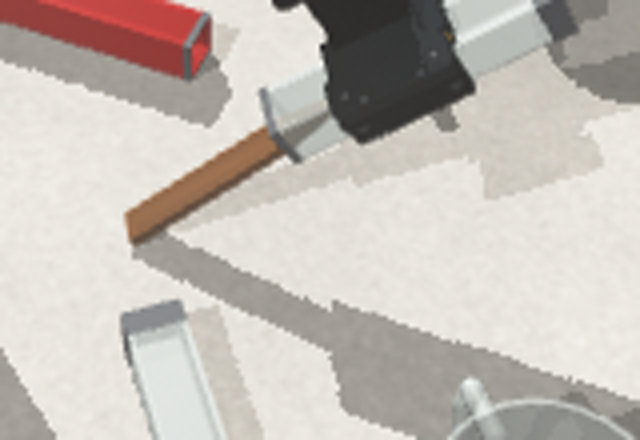

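The arm overshot upward because it couldn't reach the full tilt, and the stake is still running out (about 125 mm out, tip near (335,112)). I'll lower and level straight away, about the head, so that the table stops it.

```bash
python3 - <<'E'
import h; from h import *
st=bot.read_state(); p=np.array(st['position']);Rc=np.array(st['tcp_rot']); print(st['joint_positions'].round(1),st['qvel'].round(1),p)
h.YAW=5.5; h.C0=np.array([.64,-.169,.019]); h.EX=.105
for th in (20,12,4,0):
    P,Rt=h.tubepose(th,yaw=5.5); t=Rc.T@(P-p)/.08; r=R.from_matrix(Rc.T@Rt).as_rotvec(degrees=True)/60
    print(th,P.round(3),t.round(2).tolist(),r.round(3).tolist())
E
```

```text
[ -32.7   33.9  103.5   41.7   25.6 -163.5] [-0.1  0.3  0.4  0.4 -0.2 -0.2] [ 0.62105992 -0.17010512  0.14640359]
20 [ 0.62  -0.171  0.093] [-0.33, 0.58, -0.01] [0.004, -0.001, 0.134]
12 [ 0.631 -0.17   0.066] [-0.37, 0.94, -0.01] [0.004, -0.001, 0.268]
4 [ 0.638 -0.169  0.038] [-0.45, 1.29, -0.0] [0.004, -0.001, 0.401]
0 [ 0.64  -0.169  0.027] [-0.49, 1.43, -0.0] [0.004, -0.001, 0.468]
```

Emit:
{"name": "arm_command", "arguments": {
  "translation": [
    [-0.33, 0.58, 0],
    [-0.37, 0.94, 0],
    [-0.37, 0.94, 0]
  ],
  "rotation": [
    [0, 0, 0.134],
    [0, 0, 0.268],
    [0, 0, 0.268]
  ],
  "grip": [1, 1, 1]
}}

```text
time_s: 10.75
position: [0.6301, -0.1696, 0.0634]
tcp_rot: [[0.975, 0.201, -0.093], [0.092, 0.015, 0.996], [0.202, -0.979, -0.003]]
force: [0.2, 0.1, -1.4]
opening: 0.434
```

```bash
python3 - <<'E'
import h; from h import *
st=bot.read_state(); p=np.array(st['position']);Rc=np.array(st['tcp_rot']); print(st['joint_positions'].round(1),p,st['force'],st['opening'],np.degrees(np.arcsin(Rc[2,0])))
C,im=look('side'); cv2.imwrite('pics/s2.png',cv2.resize(im[190:300,200:360],None,fx=4,fy=4,interpolation=cv2.INTER_CUBIC))
E
```

```text
[ -27.6   43.1   93.4   11.    34.1 -131.5] [ 0.63014377 -0.1696388   0.06337252] [ 0.18931216  0.10893087 -1.38604283] 0.4344809083082459 11.63869938551884
```

View pics/s2.png

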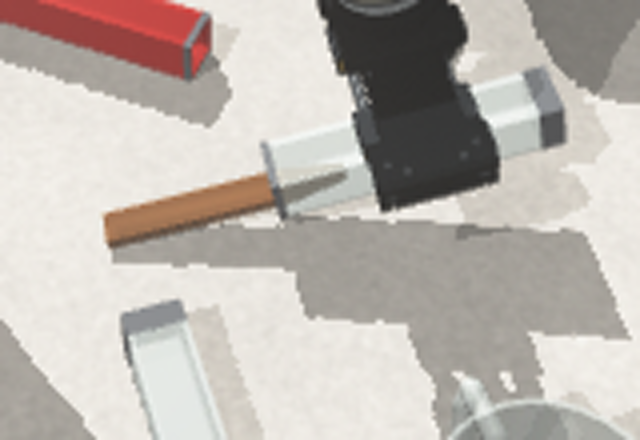

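The stake is caught with about 50 mm still inside, tip at (345,172), and the tilt is now 12°. Laying the tube flat.

```bash
python3 - <<'E'
import h; from h import *
h.YAW=5.5; h.C0=np.array([.64,-.169,.019]); h.EX=.115
plan([h.tubepose(5,yaw=5.5),h.tubepose(0,yaw=5.5)])
E
```

```text
t [0.013, 0.265, -0.001] r [0.004, -0.002, 0.112] rows>=0.8
-- [ 0.6371 -0.1693  0.0426]
t [0.02, 0.198, 0.0] r [0.001, 0.0, 0.083] rows>=0.6
-- [ 0.64  -0.169  0.027]
```

Emit:
{"name": "arm_command", "arguments": {
  "translation": [
    [0.0, 0.13, 0],
    [0.01, 0.26, 0],
    [0.01, 0.26, 0]
  ],
  "rotation": [
    [0, 0, 0.056],
    [0, 0, 0.112],
    [0, 0, 0.112]
  ],
  "grip": [1, 1, 1]
}}

```text
time_s: 11.1
position: [0.6364, -0.169, 0.0453]
tcp_rot: [[0.991, 0.093, -0.094], [0.094, 0.005, 0.996], [0.093, -0.996, -0.003]]
force: [-0.8, 0.6, -2.0]
opening: 0.437
```

Emit:
{"name": "arm_command", "arguments": {
  "translation": [
    [0.01, 0.1, 0],
    [0.02, 0.19, 0],
    [0.02, 0.19, 0],
    [0.02, 0.19, 0],
    [0.02, 0.19, 0]
  ],
  "rotation": [
    [0, 0, 0.04],
    [0, 0, 0.083],
    [0, 0, 0.083],
    [0, 0, 0.083],
    [0, 0, 0.083]
  ],
  "grip": [1, 1, 1, 1, 1]
}}

```text
time_s: 11.6
position: [0.638, -0.1692, 0.0324]
tcp_rot: [[0.996, 0.007, -0.092], [0.092, -0.003, 0.996], [0.007, -1.0, -0.004]]
force: [0.4, -0.1, -2.1]
opening: 0.435
```

```bash
python3 - <<'E'
import h; from h import *
st=bot.read_state(); p=np.array(st['position']); Rc=st['tcp_rot']; print(st['time_s'],p,st['force'],np.degrees(np.arcsin(Rc[2,0])),np.degrees(np.arctan2(Rc[1,0],Rc[0,0])))
E
```

```text
11.6 [ 0.63798716 -0.16921393  0.03237417] [ 0.35819129 -0.10812823 -2.14828234] 0.41003181997847443 5.29520044507336
```

Emit:
{"name": "arm_command", "arguments": {
  "translation": [
    [0, 0.03, 0],
    [0, 0.065, 0],
    [0, 0.065, 0],
    [0, 0.065, 0]
  ],
  "rotation": [
    [0, 0, 0.006],
    [0, 0, 0.006],
    [0, 0, 0.006],
    [0, 0, 0.006]
  ],
  "grip": [1, 1, 1, 1]
}}

```text
time_s: 12.0
position: [0.6388, -0.1694, 0.0269]
tcp_rot: [[0.996, 0.001, -0.093], [0.093, -0.005, 0.996], [0.001, -1.0, -0.005]]
force: [-0.2, -0.8, -1.1]
opening: 0.431
```

Emit:
{"name": "arm_command", "arguments": {
  "translation": [
    [0, 0, 0],
    [0, 0, 0],
    [0, 0, 0],
    [0, 0, 0]
  ],
  "rotation": [
    [0, 0, 0],
    [0, 0, 0],
    [0, 0, 0],
    [0, 0, 0]
  ],
  "grip": [0.1, -0.1, -0.4, -0.4]
}}

```text
time_s: 12.4
position: [0.6388, -0.1692, 0.0269]
tcp_rot: [[0.996, 0.001, -0.093], [0.093, -0.004, 0.996], [0.0, -1.0, -0.004]]
force: [0.0, 0.5, 0.5]
opening: 0.634
```

Emit:
{"name": "arm_command", "arguments": {
  "translation": [
    [0, -0.3, 0],
    [0, -0.8, 0],
    [0, -1, 0]
  ],
  "rotation": [
    [0, 0, 0],
    [0, 0, 0],
    [0, 0, 0]
  ],
  "grip": [-0.4, -0.4, -0.4]
}}

```text
time_s: 12.7
position: [0.6405, -0.1696, 0.1101]
tcp_rot: [[0.996, 0.006, -0.093], [0.093, -0.007, 0.996], [0.005, -1.0, -0.007]]
force: [-0.4, 0.5, 0.1]
opening: 0.698
```

Emit:
{"name": "arm_command", "arguments": {
  "translation": [
    [-1, -0.9, 0],
    [-1, -0.9, 0],
    [-1, -0.9, 0]
  ],
  "rotation": [
    [0, 0, 0],
    [0, 0, 0],
    [0, 0, 0]
  ],
  "grip": [-0.4, -0.4, -0.4]
}}

```text
time_s: 13.0
position: [0.5567, -0.1761, 0.1819]
tcp_rot: [[0.996, 0.002, -0.092], [0.092, -0.006, 0.996], [0.001, -1.0, -0.006]]
force: [0.3, -0.8, 0.5]
opening: 0.703
```

Emit:
{"name": "arm_command", "arguments": {
  "translation": [
    [-1, 0, 0],
    [-1, 0, 0],
    [-1, 0, 0],
    [-1, 0, 0],
    [-1, 0, 0]
  ],
  "rotation": [
    [0, 0, 0],
    [0, 0, 0],
    [0, 0, 0],
    [0, 0, 0],
    [0, 0, 0]
  ],
  "grip": [-0.4, -0.4, -0.4, -0.4, -0.4]
}}

```text
time_s: 13.5
position: [0.481, -0.184, 0.1788]
tcp_rot: [[0.996, 0.003, -0.093], [0.093, -0.005, 0.996], [0.002, -1.0, -0.006]]
force: [-0.6, -0.3, -0.7]
opening: 0.699
```

```bash
python3 - <<'E'
from h import *
C,im=look('wrist'); print(C[2],bot.read_state()['time_s']); cv2.imwrite('pics/w4v.png',cv2.resize(im[0:250,90:430],None,fx=2.3,fy=2.3,interpolation=cv2.INTER_CUBIC))
for k,z in dict(tube_mouth=.019,stake_head=.0055,stake_tip=.0075,stake=.003).items():
    for r in models.spot_point('wrist',k)[:2]:
        uv=np.array(r['point'])*S; print(k,round(r['conf'],2),uv.round(1),onz(C,uv,z).round(4)[:2])
np.savez('w4.npz',K=C[0],R=C[1],o=C[2])
E
```

```text
[ 0.41373753 -0.18873115  0.31913206] 13.55
tube_mouth 0.81 [256.8 234.8] [ 0.5393 -0.181 ]
tube_mouth 0.6 [399.1 210.1] [ 0.4984 -0.0377]
stake 0.71 [259.2 197.7] [ 0.5031 -0.1819]
```

View pics/w4v.png

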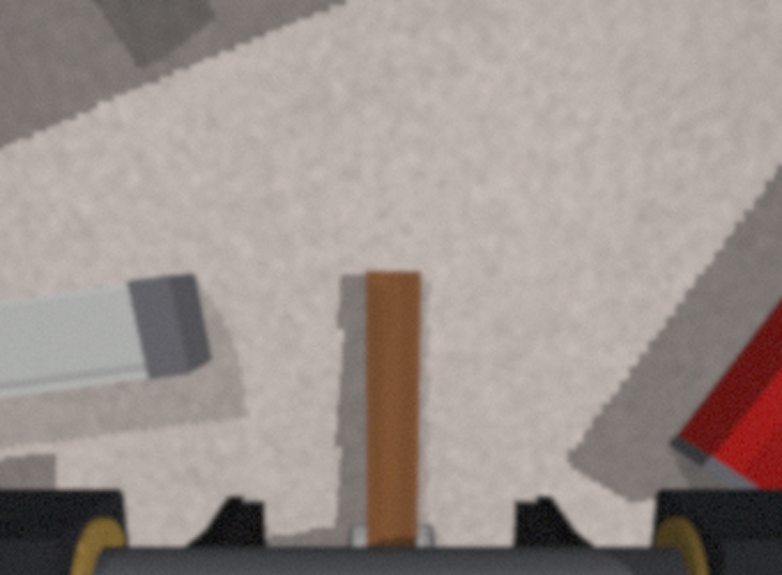

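```bash
python3 - <<'E'
from h import *
d=np.load('w4.npz'); C=(d['K'],d['R'],d['o'])
f=lambda u,v,z: onz(C,(u/2.3+90,v/2.3),z)[:2]
a,b=f(366,271,.011),f(421,271,.011); e=f(392,530,.012); h0=(a+b)/2; v=e-h0; yaw=np.degrees(np.arctan2(v[1],v[0])); print(np.linalg.norm(b-a),h0,yaw,np.linalg.norm(v))
u=v/np.linalg.norm(v); g=h0+.02*u; print(g)
plan([((*g,.10),Ryaw(yaw)),((*g,.0255),Ryaw(yaw))])
E
```

```text
0.023469150887127675 [ 0.41960358 -0.18768597] 5.0238690088642475 0.11770136544724984
[ 0.43952675 -0.18593456]
t [-0.508, 0.982, 0.02] r [0.004, 0.006, 0.001] rows>=1.8
-- [ 0.4395 -0.1859  0.1   ]
t [0.001, 0.931, -0.0] r [0.0, -0.0, -0.0] rows>=1.5
-- [ 0.4396 -0.1859  0.0255]
```

Emit:
{"name": "arm_command", "arguments": {
  "translation": [
    [-0.5, 0.98, 0.02],
    [-0.5, 0.98, 0.02],
    [-0.5, 0.98, 0.02],
    [-0.5, 0.98, 0.02]
  ],
  "rotation": [
    [0.004, 0.006, 0],
    [0.004, 0.006, 0],
    [0.004, 0.006, 0],
    [0.004, 0.006, 0]
  ],
  "grip": [-0.4, -0.4, -0.4, -0.4]
}}

```text
time_s: 14.15
position: [0.44, -0.1861, 0.1004]
tcp_rot: [[0.996, 0.0, -0.086], [0.086, -0.0, 0.996], [0.0, -1.0, -0.0]]
force: [-0.1, -0.9, 0.8]
opening: 0.696
```

Emit:
{"name": "arm_command", "arguments": {
  "translation": [
    [0, 0.4, 0],
    [0, 0.75, 0],
    [0, 0.92, 0],
    [0, 0.92, 0],
    [0, 0.92, 0]
  ],
  "rotation": [
    [0, 0, 0],
    [0, 0, 0],
    [0, 0, 0],
    [0, 0, 0],
    [0, 0, 0]
  ],
  "grip": [-0.4, -0.4, -0.4, -0.4, -0.4]
}}

```text
time_s: 14.65
position: [0.4414, -0.1868, 0.028]
tcp_rot: [[0.996, 0.004, -0.087], [0.087, -0.003, 0.996], [0.003, -1.0, -0.003]]
force: [-0.4, -0.6, 0.1]
opening: 0.703
```

```bash
python3 - <<'E'
from h import *
st=bot.read_state(); print(st['time_s'],st['position'],st['force'],st['tcp_rot'].round(3).tolist())
E
```

```text
14.65 [ 0.44142047 -0.18680054  0.02802796] [-0.37783476 -0.55173432  0.06073898] [[0.996, 0.004, -0.087], [0.087, -0.003, 0.996], [0.003, -1.0, -0.003]]
```

Down 3 mm more, then close.

Emit:
{"name": "arm_command", "arguments": {
  "translation": [
    [0, 0.03, 0],
    [0, 0.03, 0],
    [0, 0.03, 0],
    [0, 0.03, 0],
    [0, 0.03, 0]
  ],
  "rotation": [
    [0, 0, 0],
    [0, 0, 0],
    [0, 0, 0],
    [0, 0, 0],
    [0, 0, 0]
  ],
  "grip": [-0.4, -0.4, 0.3, 1, 1]
}}

```text
time_s: 15.15
position: [0.4394, -0.1859, 0.0246]
tcp_rot: [[0.996, 0.001, -0.086], [0.086, -0.0, 0.996], [0.001, -1.0, -0.001]]
force: [-0.1, -0.5, -0.1]
opening: 0.51
```

Emit:
{"name": "arm_command", "arguments": {
  "translation": [
    [0, 0, 0],
    [0, 0, 0],
    [0, 0, 0],
    [0, 0, 0],
    [0, 0, 0]
  ],
  "rotation": [
    [0, 0, 0],
    [0, 0, 0],
    [0, 0, 0],
    [0, 0, 0],
    [0, 0, 0]
  ],
  "grip": [1, 1, 1, 1, 1]
}}

```text
time_s: 15.65
position: [0.4394, -0.1858, 0.0243]
tcp_rot: [[0.996, 0.0, -0.086], [0.086, -0.0, 0.996], [0.0, -1.0, -0.0]]
force: [-0.7, 0.1, 0.3]
opening: 0.267
```

```bash
python3 - <<'E'
from h import *
st=bot.read_state(); print(st['time_s'],st['position'],st['force'],st['opening']*87)
p=st['position']; u=np.array([np.cos(np.radians(5)),np.sin(np.radians(5)),0])
plan([(p-.03*u+[0,0,.002],Ryaw(5)),(p-.08*u+[0,0,.0025],Ryaw(5))])
E
```

```text
15.65 [ 0.43935343 -0.1858406   0.02433793] [-0.6531092   0.06502053  0.29705795] 23.242043357527592
t [-0.375, -0.025, -0.0] r [0.0, -0.001, 0.0] rows>=0.6
-- [ 0.4095 -0.1884  0.0263]
t [-0.625, -0.006, -0.0] r [0.0, 0.0, 0.0] rows>=1.0
-- [ 0.3597 -0.1928  0.0268]
```

Emit:
{"name": "arm_command", "arguments": {
  "translation": [
    [-0.2, -0.015, 0],
    [-0.4, -0.015, 0],
    [-0.6, -0.02, 0],
    [-0.8, -0.02, 0],
    [-0.97, -0.02, 0]
  ],
  "rotation": [
    [0, 0, 0],
    [0, 0, 0],
    [0, 0, 0],
    [0, 0, 0],
    [0, 0, 0]
  ],
  "grip": [1, 1, 1, 1, 1]
}}

```text
time_s: 16.15
position: [0.3613, -0.1925, 0.026]
tcp_rot: [[0.996, 0.0, -0.086], [0.086, -0.0, 0.996], [0.0, -1.0, -0.0]]
force: [0.1, -0.1, -0.2]
opening: 0.272
```

```bash
python3 - <<'E'
from h import *
C,im=look('side'); st=bot.read_state(); print(st['time_s'],st['position'],st['force'],st['opening']*87)
cv2.imwrite('pics/s3.png',cv2.resize(im[150:300,160:360],None,fx=3.5,fy=3.5,interpolation=cv2.INTER_CUBIC))
E
```

```text
16.2 [ 0.35905502 -0.19144836  0.02591733] [-2.55135537  0.73861096  0.20173937] 23.462881950678515
```

View pics/s3.png

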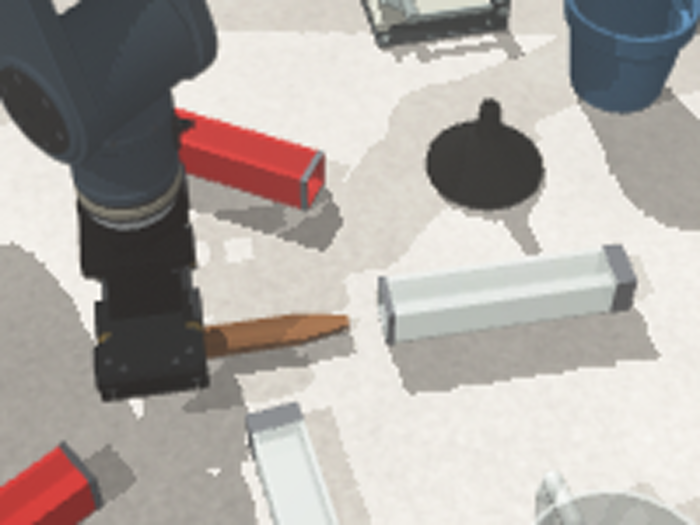

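The stake is fully out (tip at (348,322)) and the empty tube lies flat. Next: lift, carry to the holder front and align.

```bash
cat >> h.py <<'E'
HY=7.4; HU=np.array([np.cos(np.radians(HY)),np.sin(np.radians(HY)),0]); HF=np.array([.563,.217,0]); HO=HF+.0675*HU
E
python3 - <<'E'
from h import *
st=bot.read_state(); p=st['position']
A=HO-.245*HU
plan([(p+[0.02,0,.08],Ryaw(5)),((.44,-.08,.16),Ryaw(6)),((.44,.04,.16),Ryaw(7,-.7)),((*A[:2],.11),Ryaw(HY,-.7)),((*A[:2],.055),Ryaw(HY,-.7))])
E
```

```text
t [0.123, -0.5, -0.009] r [-0.001, -0.001, -0.001] rows>=0.8
t [0.124, -0.501, -0.01] r [-0.002, -0.001, -0.002] rows>=0.8
-- [ 0.3791 -0.1914  0.106 ]
t [0.441, -0.338, 0.66] r [0.0, -0.008, 0.0] rows>=1.4
t [0.446, -0.338, 0.657] r [0.0, -0.008, 0.0] rows>=1.4
-- [ 0.44 -0.08  0.16]
t [0.078, 0.0, 0.746] r [0.0, -0.009, 0.006] rows>=1.2
t [0.085, -0.0, 0.745] r [0.0, -0.008, 0.006] rows>=1.2
-- [0.44 0.04 0.16]
t [-0.208, 0.315, 0.997] r [0.0, -0.003, 0.0] rows>=1.7
t [-0.204, 0.314, 0.997] r [0.0, -0.004, 0.0] rows>=1.7
-- [0.387  0.1941 0.11  ]
t [0.008, 0.688, 0.0] r [0.0, 0.0, 0.0] rows>=1.1
-- [0.387  0.1941 0.055 ]
```

Emit:
{"name": "arm_command", "arguments": {
  "translation": [
    [0.1, -0.3, 0],
    [0.2, -0.7, 0],
    [0.25, -1, 0],
    [0.25, -1, 0]
  ],
  "rotation": [
    [0, 0, 0],
    [0, 0, 0],
    [0, 0, 0],
    [0, 0, 0]
  ],
  "grip": [1, 1, 1, 1]
}}

```text
time_s: 16.6
position: [0.3843, -0.1922, 0.1084]
tcp_rot: [[0.996, 0.006, -0.087], [0.087, -0.005, 0.996], [0.006, -1.0, -0.006]]
force: [0.7, -0.0, -0.7]
opening: 0.271
```

Emit:
{"name": "arm_command", "arguments": {
  "translation": [
    [0.22, -0.17, 0.33],
    [0.44, -0.34, 0.66],
    [0.44, -0.34, 0.66]
  ],
  "rotation": [
    [0, -0.008, 0],
    [0, -0.008, 0],
    [0, -0.008, 0]
  ],
  "grip": [1, 1, 1]
}}

```text
time_s: 16.9
position: [0.4135, -0.133, 0.1336]
tcp_rot: [[0.995, 0.002, -0.098], [0.098, -0.0, 0.995], [0.002, -1.0, -0.001]]
force: [0.2, -0.8, 0.1]
opening: 0.27
```

Emit:
{"name": "arm_command", "arguments": {
  "translation": [
    [0.22, -0.17, 0.33],
    [0.44, -0.34, 0.66],
    [0.44, -0.34, 0.66]
  ],
  "rotation": [
    [0, -0.008, 0],
    [0, -0.008, 0],
    [0, -0.008, 0]
  ],
  "grip": [1, 1, 1]
}}

```text
time_s: 17.2
position: [0.4439, -0.0777, 0.1607]
tcp_rot: [[0.994, 0.003, -0.106], [0.106, -0.001, 0.994], [0.002, -1.0, -0.001]]
force: [-0.2, -0.5, -0.3]
opening: 0.271
```

Emit:
{"name": "arm_command", "arguments": {
  "translation": [
    [0.04, 0, 0.4],
    [0.08, 0, 0.75],
    [0.08, 0, 0.75]
  ],
  "rotation": [
    [0, -0.008, 0.006],
    [0, -0.008, 0.006],
    [0, -0.008, 0.006]
  ],
  "grip": [1, 1, 1]
}}

```text
time_s: 17.5
position: [0.4407, -0.0172, 0.159]
tcp_rot: [[0.993, -0.01, -0.114], [0.114, 0.0, 0.993], [-0.01, -1.0, 0.002]]
force: [-0.2, 0.2, -0.5]
opening: 0.266
```

Emit:
{"name": "arm_command", "arguments": {
  "translation": [
    [0.04, 0, 0.4],
    [0.08, 0, 0.75],
    [0.08, 0, 0.75]
  ],
  "rotation": [
    [0, -0.008, 0.006],
    [0, -0.008, 0.006],
    [0, -0.008, 0.006]
  ],
  "grip": [1, 1, 1]
}}

```text
time_s: 17.8
position: [0.4413, 0.0423, 0.1593]
tcp_rot: [[0.992, -0.015, -0.122], [0.122, -0.001, 0.993], [-0.015, -1.0, 0.001]]
force: [-0.6, 0.1, -0.1]
opening: 0.271
```

```bash
python3 - <<'E'
from h import *
st=bot.read_state(); print(st['time_s'],st['position'],st['opening']*87,st['force'])
A=HO-.245*HU
plan([((*A[:2],.11),Ryaw(HY,-.7)),((*A[:2],.055),Ryaw(HY,-.7))])
E
```

```text
17.8 [0.44131625 0.04229774 0.1592858 ] 23.588645433596827 [-0.5754005   0.07903569 -0.12377546]
t [-0.217, 0.312, 0.983] r [-0.0, -0.003, -0.001] rows>=1.7
t [-0.213, 0.311, 0.984] r [-0.001, -0.003, -0.001] rows>=1.7
-- [0.387  0.1941 0.11  ]
t [0.008, 0.688, 0.0] r [0.0, -0.0, -0.0] rows>=1.1
-- [0.387  0.1941 0.055 ]
```

Emit:
{"name": "arm_command", "arguments": {
  "translation": [
    [-0.1, 0.15, 0.5],
    [-0.22, 0.31, 0.98],
    [-0.22, 0.31, 0.98]
  ],
  "rotation": [
    [0, -0.003, 0],
    [0, -0.003, 0],
    [0, -0.003, 0]
  ],
  "grip": [1, 1, 1]
}}

```text
time_s: 18.1
position: [0.4113, 0.1182, 0.1338]
tcp_rot: [[0.992, -0.02, -0.126], [0.126, -0.002, 0.992], [-0.02, -1.0, 0.001]]
force: [-0.9, 0.4, -0.1]
opening: 0.269
```

Emit:
{"name": "arm_command", "arguments": {
  "translation": [
    [-0.1, 0.15, 0.5],
    [-0.22, 0.31, 0.98],
    [-0.22, 0.31, 0.98],
    [-0.22, 0.31, 0.98]
  ],
  "rotation": [
    [0, -0.003, 0],
    [0, -0.003, 0],
    [0, -0.003, 0],
    [0, -0.003, 0]
  ],
  "grip": [1, 1, 1, 1]
}}

```text
time_s: 18.5
position: [0.3883, 0.1918, 0.1106]
tcp_rot: [[0.992, -0.012, -0.127], [0.127, -0.002, 0.992], [-0.013, -1.0, -0.001]]
force: [0.4, -0.5, -0.2]
opening: 0.269
```

Emit:
{"name": "arm_command", "arguments": {
  "translation": [
    [0, 0.3, 0],
    [0, 0.69, 0],
    [0, 0.69, 0],
    [0, 0.69, 0],
    [0, 0.69, 0]
  ],
  "rotation": [
    [0, 0, 0],
    [0, 0, 0],
    [0, 0, 0],
    [0, 0, 0],
    [0, 0, 0]
  ],
  "grip": [1, 1, 1, 1, 1]
}}

```text
time_s: 19.0
position: [0.3884, 0.1919, 0.057]
tcp_rot: [[0.992, -0.01, -0.125], [0.125, -0.001, 0.992], [-0.01, -1.0, -0.0]]
force: [0.2, -0.3, 0.3]
opening: 0.27
```

```bash
python3 - <<'E'
from h import *
st=bot.read_state(); p=st['position']; Rc=st['tcp_rot']; print(st['time_s'],p,np.degrees(np.arcsin(Rc[2,0])),np.degrees(np.arctan2(Rc[1,0],Rc[0,0])))
C,im=look('side')
big=cv2.resize(im[120:190,190:330],None,fx=5,fy=5,interpolation=cv2.INTER_CUBIC)
def P(q): return ((proj(C,q)-[190,120]+.5)*5).astype(int)
# predicted: stake bottom .0238 below tcp at grip, pitch in grip 0 (red) / +1.4deg (green)
for g,col in ((0,(0,0,255)),(1.4,(0,255,0))):
    x=Rc[:,0]*np.cos(np.radians(g))-Rc[:,1]*np.sin(np.radians(g))
    for s in (.0,.15):
        q=p+Rc[:,1]*.0193+x*s; cv2.circle(big,tuple(map(int,P(q))),3,col,1); print(g,s,q.round(4),P(q))
for q in (HF+[0,0,.017],HO+[0,0,.0]-.03*HU+[0,0,.017]): cv2.circle(big,tuple(map(int,P(q))),3,(255,0,0),1)
cv2.imwrite('pics/s4.png',big)
C2,_=look('side')
for k in ('stake_tip','holder_front','holder_lip'):
  for r in models.spot_point('side',k)[:2]: uv=np.array(r['point'])*S; print(k,r['conf'],((uv-[190,120])*5).round())
E
```

```text
19.0 [0.38842479 0.19192693 0.05695571] -0.5782017492027585 7.153974462816481
0 0.0 [0.3882 0.1919 0.0377] [126 152]
0 0.15 [0.5371 0.2106 0.0361] [339 125]
1.4 0.0 [0.3882 0.1919 0.0377] [126 152]
1.4 0.15 [0.537  0.2106 0.0398] [339 121]
stake_tip 0.54 [345. 124.]
holder_front 0.57 [375. 152.]
holder_lip 0.74 [384. 128.]
holder_lip 0.58 [386. 587.]
```

View pics/s4.png

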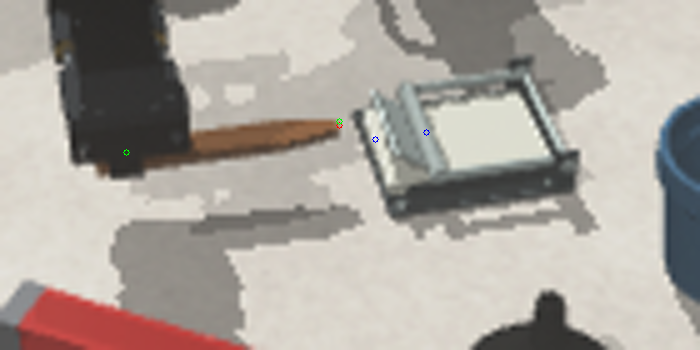

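The tip at (341,124) matches the prediction to about 1 px. Correcting 2 mm sideways, lowering to insertion height, then starting in.

```bash
python3 - <<'E'
from h import *
A=HO-.243*HU; B=HO-.18*HU; D=HO-.11*HU; Rt=Ryaw(HY,-.6)
plan([((*A[:2],.0435),Rt),((*B[:2],.0435),Rt),((*D[:2],.0435),Rt)])
E
```

```text
t [0.02, 0.166, 0.019] r [-0.0, -0.003, 0.0] rows>=0.3
-- [0.389  0.1944 0.0435]
t [0.787, -0.008, -0.0] r [-0.0, 0.0, 0.0] rows>=1.3
-- [0.4514 0.2025 0.0435]
t [0.875, -0.009, -0.0] r [-0.0, 0.0, 0.0] rows>=1.4
-- [0.5208 0.2116 0.0435]
```

Emit:
{"name": "arm_command", "arguments": {
  "translation": [
    [0, 0.08, 0.03],
    [0, 0.165, 0.03],
    [0, 0.165, 0.03],
    [0, 0.165, 0.03],
    [0, 0.165, 0.03]
  ],
  "rotation": [
    [0, -0.003, 0],
    [0, -0.003, 0],
    [0, -0.003, 0],
    [0, -0.003, 0],
    [0, -0.003, 0]
  ],
  "grip": [1, 1, 1, 1, 1]
}}

```text
time_s: 19.75
position: [0.3866, 0.195, 0.0425]
tcp_rot: [[0.992, -0.013, -0.129], [0.129, -0.002, 0.992], [-0.013, -1.0, -0.0]]
force: [1.0, 1.0, -0.6]
opening: 0.267
```

```bash
python3 - <<'E'
from h import *
st=bot.read_state(); p=st['position']; Rc=st['tcp_rot']; print(st['time_s'],p,np.degrees(np.arcsin(Rc[2,0])),np.degrees(np.arctan2(Rc[1,0],Rc[0,0])))
d=p-HO; print('holder x',d@HU,'y',-d[0]*HU[1]+d[1]*HU[0])
B=HO-.18*HU; plan([((*B[:2],.0435),Ryaw(HY,-.6))])
E
```

```text
19.75 [0.38655976 0.19500689 0.04252918] -0.731045666941234 7.419637580267602
holder x -0.24530331144301112 y 0.0009147966750254234
t [0.816, -0.023, -0.012] r [0.0, 0.0, -0.002] rows>=1.3
-- [0.4514 0.2025 0.0435]
```

Emit:
{"name": "arm_command", "arguments": {
  "translation": [
    [0.1, -0.018, 0],
    [0.2, -0.02, 0],
    [0.3, -0.02, -0.005],
    [0.4, -0.02, -0.01],
    [0.45, -0.02, -0.01]
  ],
  "rotation": [
    [0, 0, 0],
    [0, 0, 0],
    [0, 0, 0],
    [0, 0, 0],
    [0, 0, 0]
  ],
  "grip": [1, 1, 1, 1, 1]
}}

```text
time_s: 20.25
position: [0.4243, 0.199, 0.044]
tcp_rot: [[0.992, -0.01, -0.129], [0.129, -0.001, 0.992], [-0.01, -1.0, 0.0]]
force: [0.6, 0.1, -0.1]
opening: 0.268
```

Emit:
{"name": "arm_command", "arguments": {
  "translation": [
    [0.1, 0, 0],
    [0.2, 0, 0],
    [0.3, 0, 0],
    [0.4, 0, 0],
    [0.45, 0, 0]
  ],
  "rotation": [
    [0, 0, 0],
    [0, 0, 0],
    [0, 0, 0],
    [0, 0, 0],
    [0, 0, 0]
  ],
  "grip": [1, 1, 1, 1, 1]
}}

```text
time_s: 20.75
position: [0.4597, 0.2037, 0.0433]
tcp_rot: [[0.992, -0.01, -0.129], [0.129, -0.001, 0.992], [-0.011, -1.0, 0.0]]
force: [-0.5, 0.1, -1.9]
opening: 0.271
```

```bash
python3 - <<'E'
from h import *
st=bot.read_state(); p=st['position']; Rc=st['tcp_rot']; print(st['time_s'],p,st['force'],st['moment'],st['opening']*87,np.degrees(np.arcsin(Rc[2,0])),np.degrees(np.arctan2(Rc[1,0],Rc[0,0])))
d=p-HO; print('holder x',d@HU,'y',-d[0]*HU[1]+d[1]*HU[0])
D=HO-.11*HU; plan([((*D[:2],.0435),Ryaw(HY,-.6))])
E
```

```text
20.75 [0.45965626 0.20368071 0.04331304] [-0.53741981  0.09742411 -1.8519562 ] [-0.02523791  0.41077511  0.02022367] 23.572339942673732 -0.6033358503426521 7.406058924484308
holder x -0.17169847045136052 y 0.00010186078152824019
t [0.771, -0.01, -0.001] r [-0.0, 0.0, -0.0] rows>=1.2
-- [0.5208 0.2116 0.0435]
```

The arm is riding on the stake (1.9 N downward, as expected). Continuing in.

Emit:
{"name": "arm_command", "arguments": {
  "translation": [
    [0.08, 0, 0],
    [0.16, 0, 0],
    [0.24, 0, 0],
    [0.32, 0, 0],
    [0.4, 0, 0]
  ],
  "rotation": [
    [0, 0, 0],
    [0, 0, 0],
    [0, 0, 0],
    [0, 0, 0],
    [0, 0, 0]
  ],
  "grip": [1, 1, 1, 1, 1]
}}

```text
time_s: 21.25
position: [0.4906, 0.2077, 0.043]
tcp_rot: [[0.992, -0.012, -0.129], [0.129, -0.002, 0.992], [-0.012, -1.0, -0.0]]
force: [-0.7, -0.6, -1.7]
opening: 0.268
```

Emit:
{"name": "arm_command", "arguments": {
  "translation": [
    [0.08, 0, 0],
    [0.16, 0, 0],
    [0.24, 0, 0],
    [0.32, 0, 0],
    [0.36, 0, 0]
  ],
  "rotation": [
    [0, 0, 0],
    [0, 0, 0],
    [0, 0, 0],
    [0, 0, 0],
    [0, 0, 0]
  ],
  "grip": [1, 1, 1, 1, 1]
}}

```text
time_s: 21.75
position: [0.5196, 0.2114, 0.0427]
tcp_rot: [[0.992, -0.011, -0.129], [0.129, -0.001, 0.992], [-0.011, -1.0, -0.0]]
force: [-0.8, 0.0, -2.1]
opening: 0.274
```

```bash
python3 - <<'E'
from h import *
st=bot.read_state(); p=st['position']; Rc=st['tcp_rot']; print(st['time_s'],p,st['force'],st['moment'],st['opening']*87,np.degrees(np.arcsin(Rc[2,0])))
d=p-HO; print('holder x',d@HU,'y',-d[0]*HU[1]+d[1]*HU[0])
C,im=look('side'); cv2.imwrite('pics/s5.png',cv2.resize(im[105:185,210:330],None,fx=6,fy=6,interpolation=cv2.INTER_CUBIC))
E
```

```text
21.75 [0.51956008 0.21144351 0.04269095] [-0.78085883  0.00958276 -2.06042085] [-0.04862342  0.35800617  0.04438114] 23.87945996659421 -0.6420816143871514
holder x -0.11129376324480898 y 8.466335382755798e-05
```

View pics/s5.png

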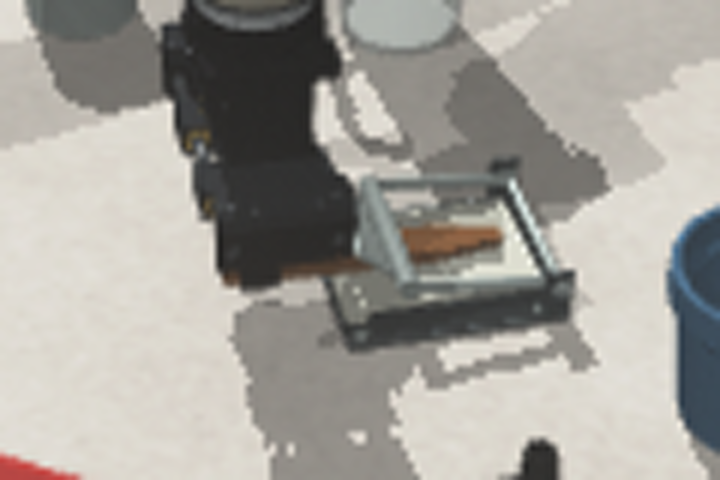

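The point is well past the bar (tip at (500,235)) and centred. Lowering gently until the plaques carry the stake.

Emit:
{"name": "arm_command", "arguments": {
  "translation": [
    [0, 0.01, 0],
    [0, 0.02, 0],
    [0, 0.02, 0],
    [0, 0.02, 0]
  ],
  "rotation": [
    [0, 0, 0],
    [0, 0, 0],
    [0, 0, 0],
    [0, 0, 0]
  ],
  "grip": [1, 1, 1, 1]
}}

```text
time_s: 22.2
position: [0.519, 0.2114, 0.0413]
tcp_rot: [[0.992, -0.011, -0.129], [0.129, -0.001, 0.992], [-0.011, -1.0, -0.0]]
force: [0.9, -0.7, -1.5]
opening: 0.275
```

Emit:
{"name": "arm_command", "arguments": {
  "translation": [
    [0, 0.01, 0],
    [0, 0.015, 0],
    [0, 0.015, 0],
    [0, 0.015, 0]
  ],
  "rotation": [
    [0, 0, 0],
    [0, 0, 0],
    [0, 0, 0],
    [0, 0, 0]
  ],
  "grip": [1, 1, 1, 1]
}}

```text
time_s: 22.6
position: [0.5189, 0.2114, 0.0403]
tcp_rot: [[0.992, -0.011, -0.129], [0.129, -0.001, 0.992], [-0.011, -1.0, -0.0]]
force: [-0.1, 0.2, 3.1]
opening: 0.273
```

Contact: 3 N upward. Release and retreat upward.

Emit:
{"name": "arm_command", "arguments": {
  "translation": [
    [0, -0.01, 0],
    [0, -0.01, 0],
    [0, -0.01, 0],
    [0, -0.01, 0],
    [0, -0.01, 0]
  ],
  "rotation": [
    [0, 0, 0],
    [0, 0, 0],
    [0, 0, 0],
    [0, 0, 0],
    [0, 0, 0]
  ],
  "grip": [0.4, 0.2, 0, -0.3, -0.3]
}}

```text
time_s: 23.1
position: [0.5182, 0.2113, 0.0405]
tcp_rot: [[0.992, -0.013, -0.129], [0.129, -0.002, 0.992], [-0.013, -1.0, -0.0]]
force: [0.2, -0.3, -0.2]
opening: 0.576
```

Emit:
{"name": "arm_command", "arguments": {
  "translation": [
    [0, -0.2, 0],
    [0, -0.6, 0],
    [0, -1, 0],
    [0, -1, 0]
  ],
  "rotation": [
    [0, 0, 0],
    [0, 0, 0],
    [0, 0, 0],
    [0, 0, 0]
  ],
  "grip": [-0.3, -0.3, -0.3, -0.3]
}}

```text
time_s: 23.5
position: [0.5222, 0.2121, 0.1245]
tcp_rot: [[0.992, -0.004, -0.129], [0.129, -0.0, 0.992], [-0.004, -1.0, 0.0]]
force: [0.3, 0.1, 0.4]
opening: 0.65
```

Emit:
{"name": "arm_command", "arguments": {
  "translation": [
    [0.4, -0.5, 0],
    [0.8, -1, 0],
    [0.9, -1, 0],
    [0.9, -1, 0]
  ],
  "rotation": [
    [0, 0, 0],
    [0, 0, 0],
    [0, 0, 0],
    [0, 0, 0]
  ],
  "grip": [-0.3, -0.3, -0.3, -0.3]
}}

```text
time_s: 23.9
position: [0.5935, 0.2209, 0.2001]
tcp_rot: [[0.992, -0.009, -0.129], [0.129, -0.001, 0.992], [-0.01, -1.0, 0.0]]
force: [-0.6, -0.0, -1.4]
opening: 0.65
```

```bash
python3 - <<'E'
from h import *
C,im=look('wrist'); st=bot.read_state(); print(st['time_s'],st['position'],st['opening']*87,st['force'])
a=cv2.resize(im[0:250,110:410],None,fx=1.5,fy=1.5,interpolation=cv2.INTER_CUBIC)
_,s=look('side'); b=cv2.resize(s[105:305,200:360],(300,375),interpolation=cv2.INTER_CUBIC)
cv2.imwrite('pics/fin.png',np.hstack([a,b])); np.savez('w5.npz',K=C[0],R=C[1],o=C[2])
E
```

```text
23.95 [0.59078296 0.22059881 0.19838474] 56.525021629798474 [ 0.05388139 -0.35640476  0.55804125]
```

View pics/fin.png

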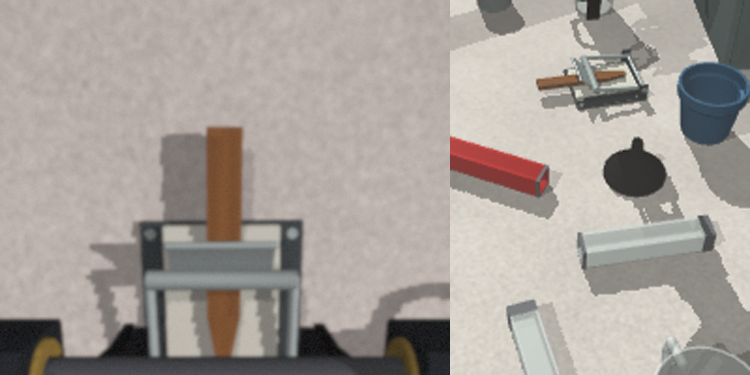

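The stake is straight and centred under the bar, the plaques are square in the holder, the empty tube lies flat, and nothing else has moved. Handing in.

```bash
python3 -c "
from rig import bot
print(bot.hand_in())"
```

```text
the job is handed in; nothing more can be done
None
```

The stake is tucked point first under the plaque holder's arm, and the job was handed in at about 24 s of the 64 s. I tipped the tube mouth-down, laid it flat in the clear area, drew the stake out by its head, slid it in under the arm and released it.

**Final checks:**
- **Stake:** the last wrist and side views show it straight and centred under the bar. From the commanded position, the point is about 70 mm past the bar; this is not a separate measurement.
- **Plaques and tube:** the plaques look square in the holder, and the empty tube lies flat on the table. The short tube, red tube, funnel and blue pot in view look unmoved.
- **Forces:** during insertion the wrist read about 2 N, which is the arm's own weight. The peak was about 3 N when the stake was set down on the plaques.

**What did not go to plan:** the last joint reached its limit at the steepest tilt (28° instead of the planned 33°). The tube rose, and the stake ran out to about 120–130 mm instead of 70 mm. I lowered and levelled the tube with about 50 mm of stake still inside.

The angle of the hold-down arm was not measured directly, and I didn't re-check the jugs, cup, dish and pots one by one.

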